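# Swap the sample carrier on a tilted spectroscopy stage

### The job

Lay the finished blue sample carrier flat in the empty tray compartment (the one with the blue label on its floor) and let go of it. Then take the orange carrier out of the tray by its fin, tilt it to match the sloped metal face of the stage, centre it inside the black outline with its long side running up the slope, and press it flush so that the sprung face sinks about half way, never all the way to its stop. Finish while still gripping the orange carrier and holding it pressed like that; leave the green carrier and the other things on the bench alone.

Things in the scene. Friction and masses are not known exactly. Their poses are not given: they have to be found in the camera images.
- blue_carrier: Finished sample carrier with a blue frame, lying fin up on the bench between tray and stage. The frame is a flat plate 76 (x) x 56 (y) x 8 mm (z); on its top stands a black grip fin 50 mm long (along x), 10 mm thick (y) and 36 mm tall, centred, so its top is 44 mm above the underside. Origin: centre of the flat underside; z points up through the fin, x along the fin. Looks the same after a half turn about z. Mass about 0.12 kg.
- orange_carrier: Fresh sample carrier with an orange frame, lying fin up in one of the tray's compartments. The frame is a flat plate 76 (x) x 56 (y) x 8 mm (z); on its top stands a black grip fin 50 mm long (along x), 10 mm thick (y) and 36 mm tall, centred, so its top is 44 mm above the underside. Origin: centre of the flat underside; z points up through the fin, x along the fin. Looks the same after a half turn about z. Mass about 0.12 kg.
- green_carrier: Carrier with a green frame in another compartment of the tray, same shape as the other two; it must stay where it is.
- tray: White tray fixed to the bench, 96 (x) x 218 (y) x 14 mm high, with three compartments in a row along its y axis, centres 71 mm apart, each 86 (x) x 66 mm (y) inside; floor 4 mm thick, walls rise 10 mm above that floor. Origin: centre of its underside, z up. Which compartment holds what varies.
- slot_mark: Flat blue label with a white middle, 66 x 46 mm, on the floor of the empty compartment: where the blue carrier belongs. Origin: centre of the compartment's floor (4 mm above the bench); axes as the tray's, x along the compartment's 86 mm side.
- stage: White tilting stage fixed to the bench: base 160 (x) x 130 (y) x 16 mm, two upright cheeks 10 mm thick and 126 mm apart over their outsides, 110 mm high, between them the tilting metal face. Origin: centre of the base's underside; z up, -x is the low side of the slope, turned roughly towards the robot.
- face_center (a point): Centre of the bare aluminium face of the stage (96 x 76 mm, about 120 mm above the bench), with a thin black outline 78 x 60 mm where the carrier goes, and a dark dot in the middle. z is the outward normal of the face, x runs up the slope away from the robot, y is level. The tilt differs every time (0.2 to 0.6 rad from level) and is locked, too stiff to move by pressing. It moves with the face as that sinks.
- face (a joint): How far the sprung face has been pushed in along its normal, m: 0 at rest, 0.012 at its stop. The spring begins to yield at 1 to 1.5 N and takes 1 N more per mm; about 6 to 7 N is half way.
- oil_bottle: Bystander: small amber bottle, 36 mm across, 75 mm high. Origin under its centre.
- objective: Bystander: steel microscope objective standing on its wide end, 34 mm across, 42 mm high. Origin under its centre.
- petri_dish: Bystander: closed clear dish, 90 mm across, 14 mm high. Origin under its centre.
- slide_box: Bystander: cardboard slide box 90 x 100 x 34 mm. Origin under its centre.
- dust_brush: Bystander: dust brush 160 mm long lying on the bench, handle towards its -x. Origin under its middle.
Things that resemble listed ones, but are neither listed nor needed, are in the scene too. There is more than one size of the blue_carrier; the job needs the smallest. Leave any red look-alike of the orange_carrier alone.

How it is judged (in metres and radians):
On the way, in this order (a step that is already met when the one before it is completed fails the run):
1. the blue carrier lies flat in the empty compartment, let go (x of blue_carrier in the frame of slot_mark between -0.008 and 0.008 m and y of blue_carrier in the frame of slot_mark between -0.008 and 0.008 m and z of blue_carrier in the frame of slot_mark below 0.004 m and angle between blue_carrier's own z axis and vertical below 0.06 rad and angle between the x axis of blue_carrier and the x axis of slot_mark, either way round below 0.2 rad and contact force between the fingers and blue_carrier below 0.1 N), for 0.2 s.
2. the orange carrier is lifted clear of the tray in the fingers (height (world z) of orange_carrier above 0.04 m and contact force between the fingers and orange_carrier above 2 N), for 0.2 s.
At the end, for the whole second after the job is handed in: Orange carrier gripped, still, flush on the face (0.04 rad, 4 mm), centred within 10 mm, long side up the slope (0.15 rad), pressing over 2 N with the face 3 to 9.5 mm in; blue carrier flat (0.06 rad), let go, on the labelled compartment floor within 8 mm and 0.2 rad (all of step 1 and x of orange_carrier in the frame of face_center between -0.01 and 0.01 m and y of orange_carrier in the frame of face_center between -0.01 and 0.01 m and z of orange_carrier in the frame of face_center between -0.004 and 0.004 m and angle between the z axis of orange_carrier and the z axis of face_center, either way round below 0.04 rad and angle between the x axis of orange_carrier and the x axis of face_center, either way round below 0.15 rad and value of joint face between 0.003 and 0.0095 m and contact force between orange_carrier and stage above 2 N and contact force between the fingers and orange_carrier above 3 N and linear speed of orange_carrier below 0.01 m/s); the arm keeps its last pose, push and grip.
It fails at once if the face is rammed to its stop (over 11.5 mm) (value of joint face above 0.0115 m).
It fails at once if the green carrier is moved over 20 mm (distance of green_carrier from where it was at the start of the episode above 0.02 m).
It fails at once if another thing on the bench is moved over 30 mm (distance of any of oil_bottle, objective, petri_dish, slide_box, dust_brush from where it was at the start of the episode above 0.03 m).
It also fails if it takes over 48 s, if anything falls off the work surface, if the arm or the gripper's body presses on something with over 40 N, if the wrist force passes 120 N, or if a joint passes its speed limit or range.

### The arm

A 6-joint arm with a two-finger parallel gripper is mounted at the origin on the work surface. World frame = base frame: x ahead of the robot, y to its left, z up, the work surface at z = 0. Lengths are in m, angles in degrees, forces in N, time in s.
With the tool pointing down it reaches from about 0.25 to 0.725 m from the base axis. Payload 9.7 kg.
Tool frame: the origin (TCP) lies at the very end of the fingers, on their centre line; the grasp point (between the pads) lies 19 mm behind it; y points along the fingers, x is the direction in which the jaws open and shut, and the axes are right-handed (so a half turn about y gives the same grasp; the last joint's range is limited). The gripper opens to 85 mm and grips with 20 to 120 N. Pads are 22 mm wide; open, the fingers measure 114 mm over their backs; the gripper's body (76 mm by 85 mm) begins 54 mm behind the grasp point. The pads swing forward as they close: fully open they stand 13 mm farther back than shut.
Start: joints at [72.823, 4.979, 10.078, 95.1, 0, 90], TCP at [0.162, 0.525, 0.231] pointing down, gripper open.
Joint ranges: [-179.16, 179.16], [-48.56, 103.87], [-65.8, 70.77], [-126.05, 130.52], [-82.76, 87.17], [-180, 180]. Speed limits (degrees/s): [127.2, 127.2, 147.25, 180, 180, 180].

### API

Orientations are given as [roll, pitch, yaw] about the fixed x, y, z axes, in that order (R = Rz(yaw) Ry(pitch) Rx(roll)).
In Python, from workcell import bot gives the robot as it stands.
- The arm moves only by the shell command python3 -m jog 'ROWS' [FORCE]. ROWS is JSON, a list of rows, each a list of 7 numbers: the closure, from 0 (fully open) to 1 (shut), then the shift along the world's x, y, z in units of 25 mm (1.0 is 25 mm), then the turn, a rotation vector about the world's x, y, z in units of 5 degrees (1.0 is 5 degrees). A call has 1 to 5 rows; each row is the pose to reach, as a shift and turn from the pose commanded when the call began; what a row does not reach only later rows make up. A row lasts 1/10 s, in which the tool goes at most 50 mm and 8.59 degrees, less where a joint would pass 70% of its speed; a pose out of reach is approached as far as the arm can. A call with a gripper value outside its range is refused whole. The fingers move at their own pace and stop on an object; FORCE is the grip in N (left out, the last holds). Time passes only in rows, so rows that repeat a pose let the fingers close. It gives the time, the measured TCP pose, the force and the opening at its end, in the units of the state.
- bot.get_obs(): the state, without advancing time (a new reading comes with each control period).
- bot.camera(name): name is "scene" or "top" or "wrist"; returns (picture, depth): 384x512x3 uint8, red, green, blue; 384x512 float32, m along the optical axis (not along the pixel's ray), 0 where there is no reading.
- bot.camera_model(name): a dict with "fx", "fy", "cx", "cy" (pixels), "k1" (the pictures are not rectified: a ray, as slopes to the right and down, at radius r is drawn at 1 + k1 r^2 times it, then the intrinsics apply), "rvec" (rotation vector, rad) and "tvec" (3), from world to camera coordinates, as OpenCV has them; the wrist camera has in their place "tool_from_camera" (4x4, takes a point from camera to tool coordinates, whose origin is the TCP and whose axes are the tool frame's). Camera axes: x right, y down, z forward; pixel columns grow to the right and rows downward; lengths in m; the calibration is good to about 2 mm. A picture is of the moment at which its call begins: read the wrist's pose just before it. camera_model takes no time and is no camera call.
- bot.job_done(): hands the job in, once; it reports no verdict.
Trained networks look in the newest picture that a camera, given by its name, has taken for a name from the list of things; names that differ only in an ending like _2 or _b are one class to them, and where a whole thing is asked for, a point or a joint stands for the part that bears it (a point fixed in the world has none). Each returns a list of dicts, best first, with "conf" (0 to 1); they miss things now and then, are a little off and sometimes report something else, mostly with a low value. They report only what shows in the picture. A call takes as long as a camera call. They do not tell look-alikes from the thing itself.
- bot.regions_of(camera, label): "pixels" (384x512 bool, what is visible of it) and "point" ([row, column] in pixels, amid what is visible of it).
The state is a dict: "time": time; "q": joint angles; "qd": joint speeds; "joint_efforts": joint torques, N m; "ee_pos": TCP position; "tcp_rot": TCP orientation; "wrist_force": force on the tool from outside, world axes, zero at the start; "torque": the same for the moment, N m; "opening": finger opening in m.
Only numpy, scipy, OpenCV 4.12 (cv2) and the standard library are available. Lean on these libraries where they do the work, as an engineer would, in place of code of your own. Each camera call takes 0.05 s, during which the arm holds its last target. There are 200 camera calls.

## Working session

There is one attempt and no reset: what is moved stays moved. The work goes in short steps, Python scripts to look and compute and a shell command to move; the robot and the scene stay as the last step left them, time stands still between calls to the robot, and variables do not carry over. Pictures are saved under pics/ and viewed, about 8 in all and at most 12, crops included, and the job is handed in when it is done.

```bash
mkdir -p pics
cat > h.py <<'E'
import numpy as np, cv2
from workcell import bot
from scipy.spatial.transform import Rotation as R
def cam(n):
    o=bot.get_obs(); im,d=bot.camera(n); m=bot.camera_model(n)
    if 'rvec' in m:
        Rm=cv2.Rodrigues(np.array(m['rvec'],float))[0]; t=np.array(m['tvec'],float).ravel()
        T=np.eye(4);T[:3,:3]=Rm.T;T[:3,3]=-Rm.T@t
    else:
        W=np.eye(4);W[:3,:3]=R.from_euler('xyz',o['tcp_rot'],degrees=True).as_matrix();W[:3,3]=o['ee_pos']
        T=W@np.array(m['tool_from_camera'])
    return im,d,m,T
def xyz(d,m,T):
    h,w=d.shape; u,v=np.meshgrid(np.arange(w),np.arange(h))
    K=np.array([[m['fx'],0,m['cx']],[0,m['fy'],m['cy']],[0,0,1.]])
    p=cv2.undistortPoints(np.stack([u,v],-1).reshape(-1,1,2).astype(np.float64),K,np.array([m['k1'],0,0,0.])).reshape(h,w,2)
    P=np.dstack([p[...,0]*d,p[...,1]*d,d])
    W=P@T[:3,:3].T+T[:3,3]; W[d<=0]=np.nan
    return W
def save(im,n,s=1.5):
    cv2.imwrite('pics/'+n+'.png',cv2.resize(im[...,::-1],None,fx=s,fy=s))
E
python3 - <<'E'
from h import *
print(bot.get_obs())
for n in ['top','scene']:
    im,d,m,T=cam(n); save(im,n+'0'); W=xyz(d,m,T); np.save(n+'.npy',W); np.save(n+'im.npy',im)
    print(n,T[:3,3].round(3),T[:3,2].round(2))
    for l in ['blue_carrier','orange_carrier','green_carrier','tray','slot_mark','stage','face_center','oil_bottle','objective','petri_dish','slide_box','dust_brush']:
        for r in bot.regions_of(n,l)[:4]:
            p=W[r['pixels']]; print(l,round(r['conf'],2),np.round(r['point']),r['pixels'].sum(),np.nanmedian(p,0).round(3),'min',np.nanpercentile(p,2,axis=0).round(3),'max',np.nanpercentile(p,98,axis=0).round(3))
E
```

```text
{'time': 0.0, 'q': array([7.28221900e+01, 5.01342039e+00, 1.00351284e+01, 9.50983489e+01,
       8.17811414e-05, 9.00001692e+01]), 'qd': array([-0.02124651,  0.02629239,  0.04334113, -0.01804837, -0.1195227 ,
        0.05088536]), 'joint_efforts': array([ 1.59145460e-03, -5.20394647e+01,  4.64796424e+01,  1.67493091e-02,
        2.36375207e-06, -3.13891526e-07]), 'ee_pos': array([0.16237252, 0.52526229, 0.23056683]), 'tcp_rot': array([-8.99999184e+01,  7.66408233e-02,  7.28220208e+01]), 'wrist_force': array([-0.57065196, -0.17825432,  0.4901594 ]), 'torque': array([ 0.01355785,  0.02325076, -0.00377975]), 'opening': 0.08524882643095417}
top [ 0.341 -0.116  1.25 ] [ 0.19  0.02 -0.98]
blue_carrier 0.96 [225. 214.] 386 [0.469 0.044 0.007] min [0.433 0.019 0.002] max [0.506 0.076 0.045]
blue_carrier 0.83 [144. 170.] 564 [0.745 0.207 0.011] min [0.715 0.165 0.002] max [0.785 0.259 0.059]
blue_carrier 0.66 [263. 150.] 750 [0.341 0.258 0.01 ] min [ 0.293  0.209 -0.002] max [0.388 0.315 0.058]
orange_carrier 0.92 [205. 372.] 368 [ 0.551 -0.477  0.007] min [ 0.521 -0.518  0.001] max [ 0.585 -
[... 2811 characters left out ...]
0.398 0.154 0.024] min [0.383 0.135 0.001] max [0.407 0.164 0.042]
oil_bottle 0.78 [284. 237.] 352 [0.72  0.086 0.042] min [ 0.68   0.056 -0.002] max [0.733 0.096 0.076]
objective 0.7 [243. 355.] 179 [0.399 0.154 0.024] min [0.383 0.136 0.002] max [0.407 0.164 0.042]
petri_dish 0.81 [258. 211.] 855 [ 0.722 -0.028  0.013] min [ 0.678 -0.074 -0.002] max [0.761 0.01  0.017]
slide_box 0.84 [215. 170.] 1190 [ 0.749 -0.196  0.031] min [ 0.703 -0.257  0.004] max [ 0.79  -0.159  0.036]
dust_brush 0.7 [184. 300.] 500 [ 0.36  -0.125  0.015] min [ 0.301 -0.158  0.001] max [ 0.445 -0.092  0.021]
dust_brush 0.63 [215. 167.] 1273 [ 0.75  -0.197  0.031] min [ 0.701 -0.272 -0.002] max [ 0.79  -0.159  0.036]
```

View pics/top0.png

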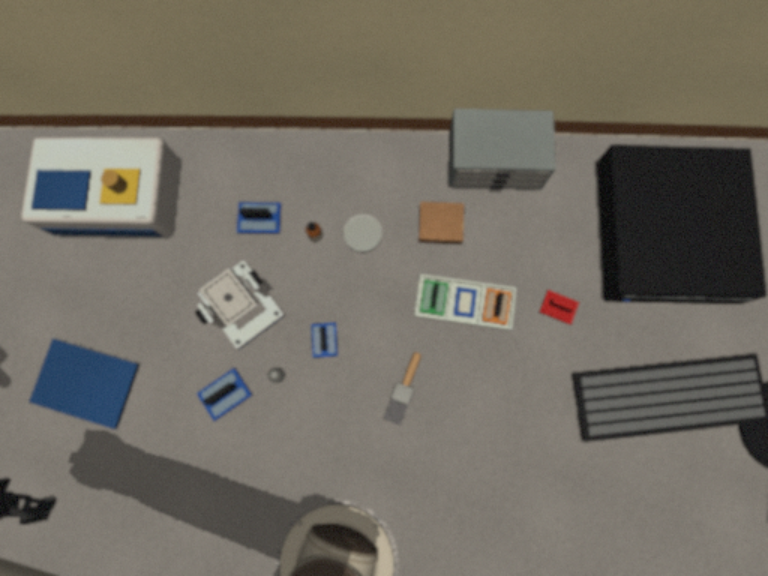

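Run:
```python
from h import *
im=np.load('topim.npy');a=im[170:250,130:400]
cv2.imwrite('pics/crop.png',cv2.resize(a[...,::-1],None,fx=2.95,fy=2.95,interpolation=cv2.INTER_CUBIC))
# fins by height: points z>.03 near carriers, both cams
for n in ['top','scene']:
    W=np.load(n+'.npy').reshape(-1,3)
    for nm,c in dict(blue=(.472,.048),orange=(.552,-.336),green=(.57,-.194)).items():
        s=(np.abs(W[:,0]-c[0])<.05)&(np.abs(W[:,1]-c[1])<.045)
        h=W[s&(W[:,2]>.041-.003)&(W[:,2]<.06)]
        r=cv2.minAreaRect((h[:,:2]*1000).astype(np.float32)); print(n,nm,len(h),np.round(r[0],1),np.round(r[1],1),round(r[2],1),np.median(h[:,2]).round(3),(h.min(0)+h.max(0))[:2].round(3)/2)
    s=(np.abs(W[:,0]-.542)<.04)&(np.abs(W[:,1]-.236)<.03)&(W[:,2]>.09)
    p=W[s];c=p.mean(0);nn=np.linalg.svd(p-c)[2][2];nn*=np.sign(nn[2]);print('face',len(p),c.round(4),nn.round(4),'tilt',np.degrees(np.arccos(nn[2])),'az',np.degrees(np.arctan2(nn[1],nn[0])),'res',np.std((p-c)@nn))
```

```text
top blue 48 [468.8  47. ] [46.   9.5] 5.3 0.043 [0.4685 0.046 ]
top orange 51 [ 552.5 -337.3] [10.1 48.6] 81.7 0.046 [ 0.5525 -0.337 ]
top green 49 [ 569.  -196.1] [ 9.9 47.1] 82.2 0.046 [ 0.569 -0.196]
face 507 [0.542  0.2357 0.1186] [-0.228  -0.1855  0.9558] tilt 17.093380522505843 az -140.85932336176694 res 0.002298932630649368
scene blue 61 [472.   47.8] [51.7 11.3] 5.6 0.042 [0.472  0.0475]
scene orange 66 [ 556.1 -336.7] [16.3 49.7] 77.3 0.044 [ 0.5555 -0.3355]
scene green 81 [ 574.  -194.8] [15.  50.7] 81.0 0.044 [ 0.5745 -0.196 ]
face 600 [0.5457 0.2378 0.1185] [-0.1449 -0.1077  0.9836] tilt 10.399686263322465 az -143.37046644289265 res 0.008006995150826346
```

Candidates in the picture (768x576): the blue carriers are at (324,340), which is small at about 76x56 mm, and at (258,217) and (224,394), both larger. The small one is my pick. The orange carrier is in the tray at (498,307), and the red look-alike is outside it at (559,307). The empty labelled compartment is the middle one at (465,302), and the stage is at (240,303).

View pics/crop.png

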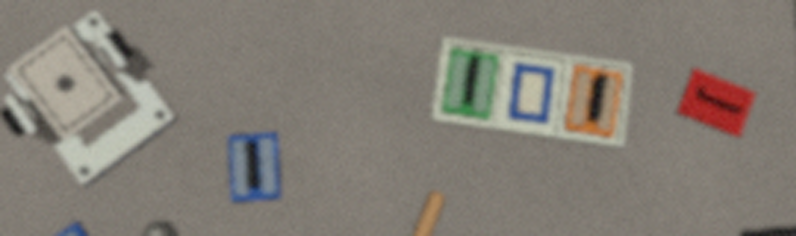

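```bash
python3 -m jog '[[0,1.0,-1.6,0,0,0,0.9],[0,2,-3.2,0,0,0,1.8],[0,3,-4.8,0,0,0,2.7],[0,4,-6.4,0,0,0,3.6],[0,5,-8,0,0,0,4.5]]'; python3 -c "
from workcell import bot;print(bot.get_obs()['q'])"
```

```text
time: 1.8
ee_pos: [0.2879, 0.3239, 0.2314]
tcp_rot: [-90.0, -0.0, 95.5]
wrist_force: [1.9, 0.5, -0.6]
opening: 0.0852
[ 4.83613104e+01 -1.08996816e+01 -5.11874508e+00  9.57462993e+01
 -2.89510269e-03  4.28224863e+01]
```

The crop confirms the choice: small blue carrier at (255,167), empty labelled slot at (533,93), orange carrier beside it at (597,100), and the red one outside at (717,102).

```bash
python3 -m jog '[[0,1.2,-1.6,0,0,0,0],[0,2.2,-3.2,0,0,0,0],[0,3.2,-4.8,0,0,0,0],[0,4.2,-6.4,0,0,0,0],[0,5.2,-8,0,0,0,0]]' >/dev/null;  python3 -m jog '[[0,1,-1.6,-0.5,0,0,0],[0,2.1,-3.1,-1,0,0,0],[0,2.1,-3.1,-1,0,0,0],[0,2.1,-3.1,-1,0,0,0]]'
cat >> h.py <<'E'
def fin(W,c,zlo,zhi,r=.045):
    P=W.reshape(-1,3); h=P[(np.hypot(P[:,0]-c[0],P[:,1]-c[1])<r)&(P[:,2]>zlo)&(P[:,2]<zhi)]
    q=cv2.minAreaRect((h[:,:2]*1000).astype(np.float32)); b=cv2.boxPoints(q)
    e=b[1]-b[0]; f=b[2]-b[1]; e=e if np.hypot(*e)>np.hypot(*f) else f
    return len(h),np.round(q[0],1),np.round(q[1],1),'yaw',round((np.degrees(np.arctan2(e[1],e[0]))+90)%180-90,1),'z',np.median(h[:,2]).round(4)
E
python3 - <<'E'
from h import *
im,d,m,T=cam('wrist'); save(im,'w1'); W=xyz(d,m,T)
print(fin(W,(.471,.047),.036,.055)); print(fin(W,(.471,.047),.004,.055,.055))
E
```

```text
time: 2.7
ee_pos: [0.4699, 0.0471, 0.2059]
tcp_rot: [-89.9, -0.0, 95.2]
wrist_force: [-0.9, 0.3, 0.0]
opening: 0.0856
(498, array([469.8,  45.8]), array([49.2,  9.1]), 'yaw', np.float32(4.9), 'z', np.float64(0.0435))
(3492, array([470.2,  45.8]), array([76., 56.]), 'yaw', np.float32(5.0), 'z', np.float64(0.0081))
```

View pics/w1.png

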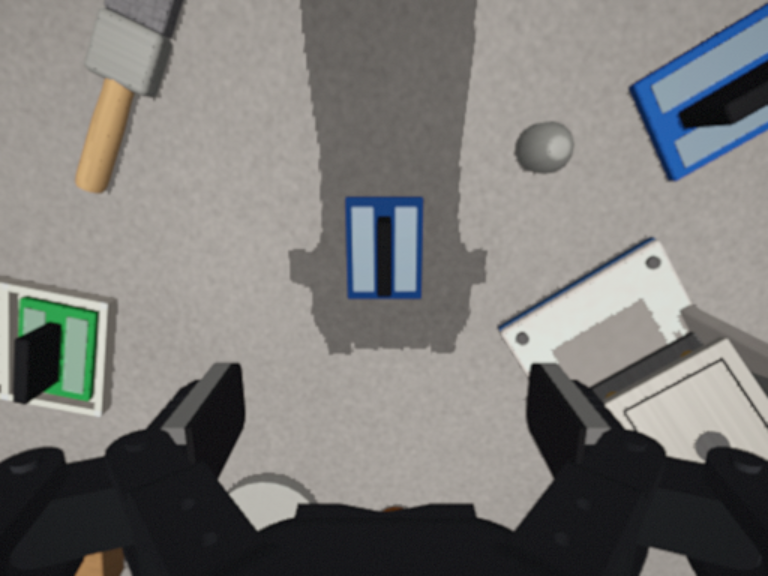

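The wrist view shows the small carrier centred between the fingers at (384,247), and it measures 76x56 mm. I'll descend and grip it.

```bash
python3 -m jog '[[0,0,-0.05,-1.8,0,0,0],[0,0,-0.05,-3.6,0,0,0],[0,0,-0.05,-5.4,0,0,0],[0,0,-0.05,-6.8,0,0,0],[0,0,-0.05,-7.6,0,0,0]]' 40;  python3 -m jog '[[0,0,0,0,0,0,0],[1,0,0,0,0,0,0],[1,0,0,0,0,0,0],[1,0,0,0,0,0,0],[1,0,0,0,0,0,0]]' 40; python3 -m jog '[[1,0,0,0,0,0,0],[1,0,0,0,0,0,0],[1,0,0,0,0,0,0]]'
```

```text
time: 3.25
ee_pos: [0.4682, 0.0481, 0.014]
tcp_rot: [-89.9, -0.0, 95.5]
wrist_force: [-0.6, -0.1, -0.0]
opening: 0.0852
time: 3.75
ee_pos: [0.4706, 0.0469, 0.0174]
tcp_rot: [-90.1, 0.0, 95.3]
wrist_force: [-0.1, 0.4, -0.6]
opening: 0.0284
time: 4.05
ee_pos: [0.4703, 0.0467, 0.0169]
tcp_rot: [-90.1, -0.0, 95.3]
wrist_force: [-0.8, 0.3, 6.5]
opening: 0.0095
```

```bash
python3 -m jog '[[1,0,0,0.8,0,0,0],[1,0,0,2.2,0,0,0],[1,0,0,4,0,0,0],[1,0.4,-1,5.8,0,0,-0.2],[1,0.9,-2.5,7.2,0,0,-0.6]]'; python3 -m jog '[[1,0.5,-1.8,0,0,0,-0.4],[1,1,-3.6,0,0,0,-0.8],[1,1.6,-5.4,0,0,0,-1.2],[1,2.1,-7.2,0,0,0,-1.5],[1,2.6,-8.6,0,0,0,-1.8]]'>/dev/null;  python3 -m jog '[[1,0.1,-0.7,0,0,0,0],[1,0.2,-1.4,0,0,0,0],[1,0.2,-1.4,0,0,0,0],[1,0.2,-1.4,0,0,0,0]]'
python3 - <<'E'
from h import *
im,d,m,T=cam('wrist'); save(im,'w2'); W=xyz(d,m,T); np.save('w2.npy',W); np.save('w2im.npy',im)
print(fin(W,(.554,-.337),.042,.06,.035),fin(W,(.571,-.195),.042,.06,.035))
for r in bot.regions_of('wrist','slot_mark')[:3]:
    P=W[r['pixels']]; P=P[np.abs(P[:,2])<.012]; 
    if len(P)>20: q=cv2.minAreaRect((P[:,:2]*1000).astype(np.float32)); print(r['conf'],r['point'],q,len(P))
b=(im[...,2].astype(int)-im[...,0]>60)&(W[...,2]<.015)&(np.hypot(W[...,0]-.562,W[...,1]+.266)<.05)
P=W[b]; print(len(P),cv2.minAreaRect((P[:,:2]*1000).astype(np.float32)),np.median(P[:,2]))
E
```

```text
time: 4.55
ee_pos: [0.4914, -0.0119, 0.1954]
tcp_rot: [-90.1, -0.0, 92.4]
wrist_force: [2.3, 0.2, -0.4]
opening: 0.0093
time: 5.45
ee_pos: [0.561, -0.2617, 0.1928]
tcp_rot: [-90.0, -0.0, 83.3]
wrist_force: [0.3, 0.4, -1.0]
opening: 0.0093
(603, array([ 553.4, -338.6]), array([10.3, 50. ]), 'yaw', np.float32(-8.6), 'z', np.float64(0.0472)) (598, array([ 570.4, -198.2]), array([10.4, 49.3]), 'yaw', np.float32(-8.6), 'z', np.float64(0.0474))
0.6 [153.3, 250.2] ((543.1775512695312, -266.1603698730469), (45.54393768310547, 26.895238876342773), 82.92218017578125) 1138
616 ((543.6829223632812, -265.8712463378906), (43.93624496459961, 26.644418716430664), 81.81303405761719) 0.004085771686473533
```

View pics/w2.png

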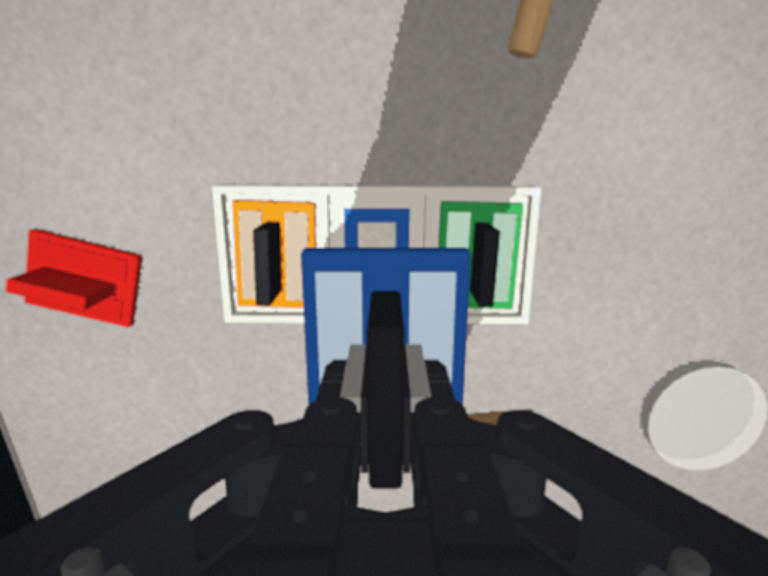

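The slot (near edge about (376,212) in the view) is in line with the orange fin at (267,262) and the green fin at (485,265). The two estimates of its centre agree within 1.5 mm, at about (0.5625, -0.2685) with yaw about -8°. I'll lower part way and check the held carrier.

```bash
python3 -m jog '[[1,0,-0.1,-1.5,0,0,-0.25],[1,0,-0.1,-3,0,0,-0.25],[1,0,-0.1,-4.5,0,0,-0.25],[1,0,-0.1,-4.5,0,0,-0.25],[1,0,-0.1,-4.5,0,0,-0.25]]'
python3 - <<'E'
from h import *
for i in range(3):
    im,d,m,T=cam('wrist'); o=bot.get_obs(); print(o['ee_pos'].round(4),o['tcp_rot'].round(2))
W=xyz(d,m,T); P=W.reshape(-1,3)
b=(im[...,2].astype(int)-im[...,0]>60)&(W[...,2]>.05); Q=W[b]; print('carrier top blue',cv2.minAreaRect((Q[:,:2]*1000).astype(np.float32)),np.median(Q[:,2]))
im,d,m,T=cam('top'); W=xyz(d,m,T)
b=(im[...,2].astype(int)-im[...,0]>60)&(np.hypot(W[...,0]-.56,W[...,1]+.27)<.07); Q=W[b]
print(len(Q), len(Q) and (np.median(Q,0),Q.min(0),Q.max(0)))
E
```

```text
time: 6.05
ee_pos: [0.5612, -0.2639, 0.0813]
tcp_rot: [-90.0, -0.0, 82.1]
wrist_force: [0.3, 0.1, -0.4]
opening: 0.009
[ 0.562  -0.2645  0.0827] [-9.013e+01  4.000e-02  8.212e+01]
[ 0.5624 -0.2648  0.0833] [-9.020e+01  6.000e-02  8.211e+01]
[ 0.5625 -0.265   0.0833] [-9.022e+01  7.000e-02  8.210e+01]
carrier top blue ((552.0177001953125, -263.5449523925781), (55.61435317993164, 55.50779724121094), 82.22412872314453) 0.07372308118373956
0 0
```

```bash
python3 -m jog '[[1,0.0,-0.14,-0.4,0,0,0],[1,0,-0.14,-1.2,0,0,0],[1,0,-0.14,-1.9,0,0,0],[1,0,-0.14,-2.3,0,0,0],[1,0,-0.14,-2.42,0,0,0]]'; python3 -m jog '[[1,0,0,0,0,0,0],[1,0,0,0,0,0,0],[0.65,0,0,0,0,0,0],[0.65,0,0,0,0,0,0],[0.65,0,0,0,0,0,0]]'; python3 -m jog '[[0.65,0,0,0.6,0,0,0],[0.65,0,0,2.2,0,0,0],[0.65,0,0,4,0,0,0],[0.65,0,0,5.5,0,0,0],[0.65,0,0,6.4,0,0,0]]'
python3 -m jog '[[0.65,-0.4,-1.4,0,0,0,0],[0.65,-0.4,-2.8,0,0,0,0],[0.65,-0.4,-2.8,0,0,0,0],[0.65,-0.4,-2.8,0,0,0,0],[0.65,-0.4,-2.8,0,0,0,0]]'
python3 - <<'E'
from h import *
print(bot.get_obs()['ee_pos'])
im,d,m,T=cam('wrist'); save(im,'w3'); W=xyz(d,m,T)
print('orange',fin(W,(.554,-.338),.042,.06,.035),'\nblue',fin(W,(.563,-.268),.042,.06,.035),'\ngreen',fin(W,(.571,-.198),.042,.06,.035))
b=(im[...,2].astype(int)-im[...,0]>60)&(np.hypot(W[...,0]-.562,W[...,1]+.266)<.06)&(W[...,2]<.02); Q=W[b]; print(cv2.minAreaRect((Q[:,:2]*1000).astype(np.float32)),np.median(Q[:,2]))
E
```

```text
time: 6.75
ee_pos: [0.5608, -0.2682, 0.0205]
tcp_rot: [-90.0, 0.0, 82.1]
wrist_force: [-11.5, 5.1, 24.4]
opening: 0.0095
time: 7.25
ee_pos: [0.5614, -0.2683, 0.0198]
tcp_rot: [-90.0, 0.0, 82.1]
wrist_force: [0.1, -0.1, -0.6]
opening: 0.0299
time: 7.75
ee_pos: [0.5619, -0.2685, 0.1849]
tcp_rot: [-90.3, 0.1, 82.1]
wrist_force: [0.8, 0.4, -0.6]
opening: 0.0297
time: 8.25
ee_pos: [0.5513, -0.3377, 0.1804]
tcp_rot: [-90.0, -0.0, 82.1]
wrist_force: [-0.1, -0.0, 0.2]
opening: 0.03
[ 0.55130648 -0.33767044  0.18041699]
orange (591, array([ 553.6, -338.7]), array([ 9.2, 50. ]), 'yaw', np.float32(-8.2), 'z', np.float64(0.0474)) 
blue (650, array([ 560.7, -268.9]), array([10.3, 48.8]), 'yaw', np.float32(-7.8), 'z', np.float64(0.0473)) 
green (733, array([ 570.7, -198.6]), array([10.8, 49.7]), 'yaw', np.float32(-7.7), 'z', np.float64(0.0473))
((560.8878173828125, -269.0437927246094), (54.814369201660156, 73.29447937011719), 81.92098236083984) 0.011584350321824421
```

View pics/w3.png

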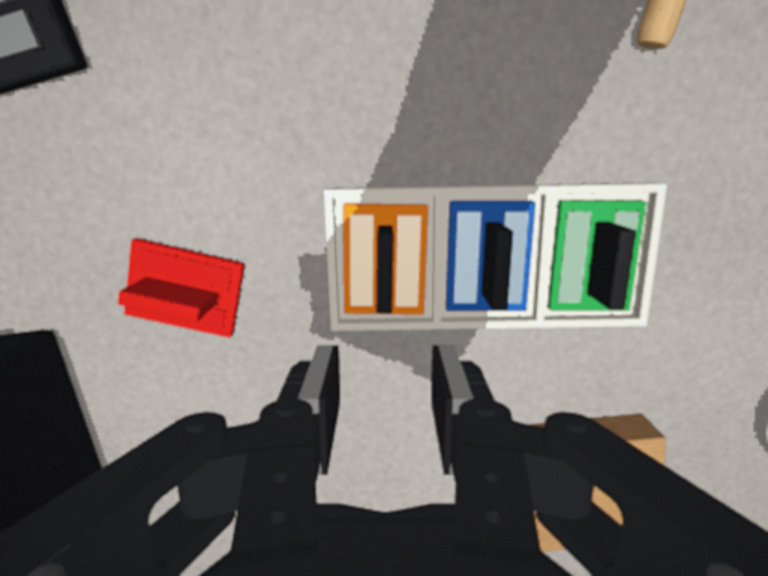

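Blue (490,258) now lies flat in the middle compartment, released, about 2 mm from centre. Next is the orange fin at (385,268).

```bash
python3 -m jog '[[0.65,0.04,0,-1.8,0,0,0],[0.65,0.04,0,-3.6,0,0,0],[0.65,0.04,0,-5.2,0,0,0],[0.65,0.04,0,-6.2,0,0,0],[0.65,0.04,0,-6.5,0,0,0]]'; python3 -m jog '[[0.65,0,0,0,0,0,0],[1,0,0,0,0,0,0],[1,0,0,0,0,0,0],[1,0,0,0,0,0,0],[1,0,0,0,0,0,0]]' 60; python3 -c "
from workcell import bot;o=bot.get_obs();print(o['ee_pos'],o['tcp_rot'])"
python3 -m jog '[[1,0,0,0.5,0,0,0],[1,0,0,1.8,0,0,0],[1,0,0,3.5,0,0,0],[1,0,0,5.2,0,0,0],[1,0,0,7,0,0,0]]'; python3 -m jog '[[1,0,0,0.5,0,0,0],[1,0,0,0.5,0,0,0],[1,0,0,0.5,0,0,0]]'; python3 -c "
from workcell import bot;o=bot.get_obs();print(o['ee_pos'],o['tcp_rot'],o['q'])"
```

```text
time: 8.8
ee_pos: [0.5508, -0.3363, 0.0142]
tcp_rot: [-89.7, -0.1, 82.1]
wrist_force: [0.7, 0.7, 0.1]
opening: 0.03
time: 9.3
ee_pos: [0.5534, -0.3387, 0.0198]
tcp_rot: [-90.2, 0.1, 82.1]
wrist_force: [0.2, 1.8, 6.5]
opening: 0.0087
[ 0.55343521 -0.33873518  0.01980158] [-9.02002498e+01  6.82307541e-02  8.20765602e+01]
time: 9.8
ee_pos: [0.5518, -0.338, 0.195]
tcp_rot: [-90.0, 0.0, 82.1]
wrist_force: [1.3, 0.1, -1.1]
opening: 0.009
time: 10.1
ee_pos: [0.552, -0.3381, 0.2039]
tcp_rot: [-89.9, -0.0, 82.1]
wrist_force: [-0.8, 0.2, -1.2]
opening: 0.009
[ 0.55203973 -0.33810936  0.20386761] [-8.99441881e+01 -2.19900629e-02  8.20711890e+01] [-3.14853932e+01  1.84776210e+01  2.27583855e+01  9.43407138e+01
 -2.14794984e-03 -2.35565918e+01]
```

```bash
python3 -m jog '[[1,0.1,1.6,0.4,0,0,0.6],[1,0.2,3.3,0.8,0,0,1.3],[1,0.3,5,1.2,0,0,2],[1,0.5,6.7,1.6,0,0,2.7],[1,0.6,8.4,2,0,0,3.4]]'; python3 -m jog '[[1,0.1,1.7,0.4,0,0,0.7],[1,0.2,3.4,0.8,0,0,1.3],[1,0.3,5.1,1.2,0,0,2],[1,0.5,6.8,1.6,0,0,2.7],[1,0.6,8.5,1.8,0,0,3.4]]';  python3 -m jog '[[1,0.1,1.7,0,0,0,0.6],[1,0.2,3.4,0,0,0,1.2],[1,0.3,5.1,0,0,0,1.9],[1,0.4,6.8,0,0,0,2.6],[1,0.5,7.6,0,0,0,2.6]]';python3 -m jog '[[1,0,0,0,0,0,0],[1,0,0,0,0,0,0],[1,0,0,0,0,0,0]]'
python3 - <<'E'
from h import *
o=bot.get_obs();print(o['ee_pos'],o['tcp_rot'],o['q'].round(1))
im,d,m,T=cam('wrist'); save(im,'w4'); W=xyz(d,m,T); np.save('w4.npy',W); np.save('w4im.npy',im)
for l in ['face_center','orange_carrier']:
    for r in bot.regions_of('wrist',l)[:2]: print(l,r['conf'],np.array(r['point'])*1.5,np.nanmedian(W[r['pixels']],0).round(4))
E
```

```text
time: 10.6
ee_pos: [0.5665, -0.1264, 0.2527]
tcp_rot: [-89.8, -0.1, 99.2]
wrist_force: [0.6, 0.3, -1.9]
opening: 0.009
time: 11.1
ee_pos: [0.5819, 0.086, 0.2983]
tcp_rot: [-89.9, -0.0, 116.2]
wrist_force: [0.1, -0.3, -1.5]
opening: 0.0089
time: 11.6
ee_pos: [0.594, 0.2776, 0.2966]
tcp_rot: [-89.8, -0.1, 129.3]
wrist_force: [-0.9, 0.4, -1.1]
opening: 0.0091
time: 11.9
ee_pos: [0.5947, 0.2733, 0.299]
tcp_rot: [-89.9, -0.0, 129.0]
wrist_force: [-0.5, -0.7, -1.0]
opening: 0.0084
[0.59466553 0.27327989 0.29901605] [-8.99107459e+01 -1.05534379e-02  1.29018645e+02] [ 24.7  23.6  40.3 106.8  -0.  -14.3]
face_center 0.93 [156.15 388.65] [0.5425 0.2352 0.1189]
```

View pics/w4.png

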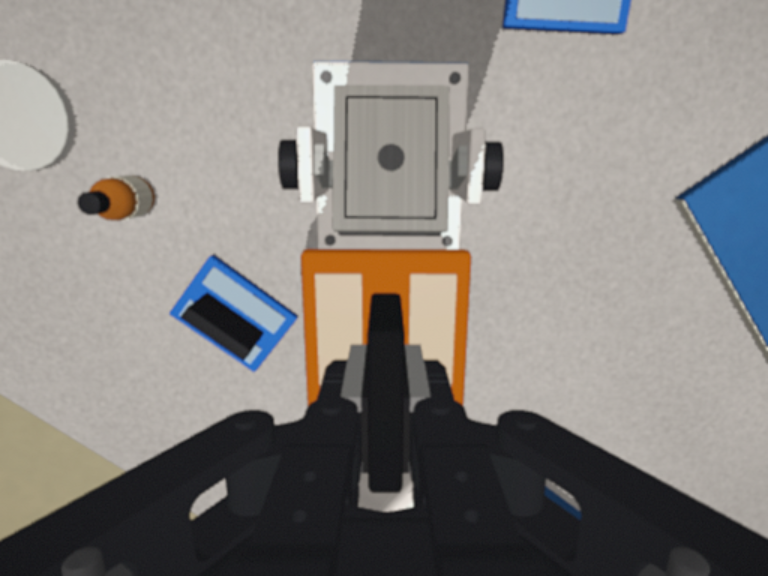

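The whole face is visible: outline (346-437, 97-217), dot (391,157), held carrier below it. I'll fit the face plane and work out the tool target.

Run:
```python
from h import *
W=np.load('w4.npy');im=np.load('w4im.npy').astype(int)
P=W[62:150,228:294].reshape(-1,3); P=P[np.isfinite(P[:,2])]
for _ in range(4):
    c=P.mean(0); n=np.linalg.svd(P-c,full_matrices=False)[2][2]; n*=np.sign(n[2]); P=P[np.abs((P-c)@n)<max(.0015,2*np.std((P-c)@n))] if _<3 else P
print('n',n,'tilt',np.degrees(np.arccos(n[2])),'res',np.std((P-c)@n),len(P))
g=im.sum(2)
M=np.zeros(g.shape,bool); M[90:120,245:278]=1
dm=M&(g<250); D=W[dm]; print('dot px',dm.sum(),np.argwhere(dm).mean(0)*1.5,'dot',np.nanmean(D,0))
# face outline: all points near plane within 70mm
Q=W.reshape(-1,3);Q=Q[np.isfinite(Q[:,2])];Q=Q[(np.abs((Q-c)@n)<.004)&(np.linalg.norm(Q-c,axis=1)<.064)]
xs=np.array([-n[0],-n[1],0]);xs/=np.linalg.norm(xs);ys=np.cross([0,0,1],xs)
x=xs*n[2]+np.array([0,0,np.hypot(n[0],n[1])]);
q=cv2.minAreaRect((np.c_[(Q-c)@x,(Q-c)@ys]*1000).astype(np.float32)); print('rect in face',q)
fc=c+x*q[0][0]/1e3+ys*q[0][1]/1e3; print('centre rect',fc)
dot=np.nanmean(D,0); dot-=n*((dot-c)@n); print('dot on plane',dot,'upslope az',np.degrees(np.arctan2(xs[1],xs[0])))
C=dot
# target: tool y=-n, tool x = +-ys level ; underside h above face; D=.0158
o=bot.get_obs(); R0=R.from_euler('xyz',o['tcp_rot'],degrees=True)
tx=ys; Rt=R.from_matrix(np.c_[tx,-n,np.cross(tx,-n)])
rv=(Rt*R0.inv()).as_rotvec(degrees=True); print('rotvec units',rv/5, 'rot of R0', o['tcp_rot'])
for h in [.06,.01,-.006]: 
    t=C+n*(.0158+h); print(h,t.round(4),'shift units',((t-o['ee_pos'])/.025).round(3))
print('n units per mm',n/25)
```

```text
n [-0.22725631 -0.1819633   0.95668382] tilt 16.925557390918915 res 0.0006471853944127367 5549
dot px 208 [156.68509615 390.56971154] dot [0.54156865 0.23477765 0.1190784 ]
rect in face ((-0.6985244750976562, -0.2899665832519531), (127.06685638427734, 96.41199493408203), 89.71586608886719)
centre rect [0.54189929 0.23485184 0.11872771]
dot on plane [0.54166504 0.23485483 0.11867263] upslope az 38.684128023950144
rotvec units [ 2.12329195 -2.6356537  -0.06093271] rot of R0 [-9.00029314e+01  5.08361230e-03  1.28991782e+02]
0.06 [0.5244 0.2211 0.1912] shift units [-2.815 -2.085 -4.352]
0.01 [0.5358 0.2302 0.1434] shift units [-2.36  -1.721 -6.266]
-0.006 [0.5394 0.2331 0.128 ] shift units [-2.215 -1.605 -6.878]
n units per mm [-0.00909025 -0.00727853  0.03826735]
```

```bash
python3 -m jog '[[1,-0.7,-0.5,-0.8,0.6,-0.8,0],[1,-1.4,-1,-1.8,1.2,-1.6,-0.03],[1,-2.1,-1.6,-3,1.7,-2.2,-0.05],[1,-2.8,-2.1,-4.3,2.12,-2.64,-0.06],[1,-2.81,-2.08,-4.35,2.12,-2.64,-0.06]]'; python3 -m jog '[[1,0,0,0,0,0,0],[1,0,0,0,0,0,0],[1,0,0,0,0,0,0]]' >/dev/null
cat > chk.py <<'E'
from h import *
n=np.array([-0.22726,-0.18196,0.95668]);C=np.array([.54167,.23485,.11867])
ys=np.cross([0,0,1],-n);ys/=np.linalg.norm(ys);x=np.cross(ys,n)
o=bot.get_obs();Rt=R.from_matrix(np.c_[ys,-n,np.cross(ys,-n)])
R0=R.from_euler('xyz',o['tcp_rot'],degrees=True)
e=o['ee_pos']-C
print('x,y,h mm',(np.array([e@x,e@ys,e@n-.0158])*1e3).round(2),'rot err deg',(Rt*R0.inv()).as_rotvec(degrees=True).round(2),'Fn',round(o['wrist_force']@n,2),'F',o['wrist_force'].round(1),'t',o['time'],'open',round(o['opening'],4))
E
python3 chk.py
python3 - <<'E'
from h import *
im,d,m,T=cam('wrist'); W=xyz(d,m,T)
b=(im[...,0].astype(int)-im[...,2]>100)&(d<.25); Q=W[b]
n=np.array([-0.22726,-0.18196,0.95668]);C=np.array([.54167,.23485,.11867])
ys=np.cross([0,0,1],-n);ys/=np.linalg.norm(ys);x=np.cross(ys,n)
c=Q.mean(0)
for _ in range(3):
    c=Q.mean(0);k=np.linalg.svd(Q-c,full_matrices=False)[2][2];k*=np.sign(k[2]);Q=Q[np.abs((Q-c)@k)<.002]
print('plate normal err deg: about y',np.degrees(np.arcsin(k@x)),'about x',np.degrees(np.arcsin(k@ys)))
print('rect',cv2.minAreaRect((np.c_[(Q-C)@x,(Q-C)@ys]*1000).astype(np.float32)),'x min',np.percentile((Q-C)@x,1),'y',np.percentile((Q-C)@ys,[1,99]),'under h',((Q-C)@n).mean()-.008)
E
```

```text
time: 12.55
ee_pos: [0.5243, 0.2213, 0.1918]
tcp_rot: [-107.3, 0.1, 128.7]
wrist_force: [-0.3, -0.4, 0.2]
opening: 0.0091
x,y,h mm [ 2.91  0.17 62.02] rot err deg [-0.05  0.27 -0.05] Fn -0.2 F [0.7 0.6 0.1] t 12.85 open 0.0093Traceback (most recent call last):
  File "<stdin>", line 8, in <module>
    u, s, vh = gufunc(a, signature=signature)
               ~~~~~~^^^^^^^^^^^^^^^^^^^^^^^^
    raise LinAlgError("SVD did not converge")
numpy.linalg.LinAlgError: SVD did not converge
```

```bash
cat > pl.py <<'E'
from h import *
im,d,m,T=cam('wrist'); W=xyz(d,m,T); save(im,'w5')
b=(im[...,0].astype(int)-im[...,2]>100)&(d<.25)&(d>0); Q=W[b]; print(len(Q))
n=np.array([-0.22726,-0.18196,0.95668]);C=np.array([.54167,.23485,.11867])
ys=np.cross([0,0,1],-n);ys/=np.linalg.norm(ys);x=np.cross(ys,n)
for _ in range(3):
    c=Q.mean(0);k=np.linalg.svd(Q-c,full_matrices=False)[2][2];k*=np.sign(k[2]);Q=Q[np.abs((Q-c)@k)<.002]
print('plate normal err deg: along x',np.degrees(np.arcsin(k@x)),'along y',np.degrees(np.arcsin(k@ys)))
print('rect',cv2.minAreaRect((np.c_[(Q-C)@x,(Q-C)@ys]*1000).astype(np.float32)),'x min',np.percentile((Q-C)@x,1),'y',np.percentile((Q-C)@ys,[1,99]),'under h',((Q-C)@n).mean()-.008)
E
python3 pl.py; python3 chk.py
```

```text
3784
plate normal err deg: along x -0.31892773799422514 along y 0.039778042602629085
rect ((-7.253576278686523, -0.1968860626220703), (55.61439895629883, 55.4566535949707), 89.92461395263672) x min -0.034594426111625776 y [-0.02762331  0.02705677] under h 0.061721060568560034
x,y,h mm [ 3.48  0.29 61.94] rot err deg [-0.05  0.26 -0.08] Fn -0.04 F [ 0.8 -0.3  0.1] t 12.95 open 0.0091
```

```bash
python3 -m jog '[[1,0.05,0.04,-0.6,0,0.05,0],[1,0.2,0.15,-1.2,0,0.05,0],[1,0.32,0.26,-1.8,0,0.05,0],[1,0.4,0.32,-2.1,0,0.05,0],[1,0.4,0.32,-2.1,0,0.05,0]]'; python3 -m jog '[[1,0,0,0,0,0,0],[1,0,0,0,0,0,0],[1,0,0,0,0,0,0]]' >/dev/null;python3 chk.py; python3 pl.py
```

```text
time: 13.45
ee_pos: [0.5344, 0.2304, 0.1369]
tcp_rot: [-106.6, -0.2, 128.8]
wrist_force: [0.2, -0.0, -0.5]
opening: 0.0089
x,y,h mm [-1.73  0.84  6.49] rot err deg [ 0.01 -0.15 -0.08] Fn -0.95 F [ 0.  -0.6 -1.1] t 13.75 open 0.0089
3869
plate normal err deg: along x 0.1542098603019844 along y -0.2007007641011706
rect ((-12.435291290283203, 0.2720489501953125), (55.60456466674805, 55.40749740600586), 89.84954833984375) x min -0.0398342076098751 y [-0.02713873  0.02769841] under h 0.006190322071946877
```

```bash
python3 -m jog '[[1,0.03,0.03,-0.06,0,0,0],[1,0.07,0.06,-0.12,0,0,0],[1,0.1,0.08,-0.17,0,0,0],[1,0.1,0.08,-0.17,0,0,0],[1,0.1,0.08,-0.17,0,0,0]]'>/dev/null; python3 chk.py;  python3 -m jog '[[1,0.01,0.01,-0.04,0,0,0],[1,0.02,0.015,-0.08,0,0,0],[1,0.03,0.02,-0.11,0,0,0],[1,0.03,0.02,-0.11,0,0,0],[1,0.03,0.02,-0.11,0,0,0]]'>/dev/null; python3 chk.py
```

```text
x,y,h mm [-0.48  0.96  0.69] rot err deg [ 0.04 -0.22 -0.08] Fn -0.5 F [ 0.1 -0.3 -0.6] t 14.3 open 0.0089
x,y,h mm [-0.41  0.94 -2.07] rot err deg [ 0.03 -0.22 -0.08] Fn 2.76 F [-2.1 -1.3  2.2] t 14.8 open 0.0091
```

```bash
python3 -m jog '[[1,0.01,0.01,-0.05,0,0,0],[1,0.02,0.02,-0.1,0,0,0],[1,0.04,0.03,-0.15,0,0,0],[1,0.04,0.03,-0.15,0,0,0],[1,0.04,0.03,-0.15,0,0,0]]'>/dev/null; python3 chk.py; python3 -m jog '[[1,0,0,0,0,0,0],[1,0,0,0,0,0,0],[1,0,0,0,0,0,0]]'>/dev/null;python3 chk.py; python3 pl.py
python3 - <<'E'
from h import *
im,d,m,T=cam('scene'); save(im[180:340,250:430],'s5',4)
E
```

```text
x,y,h mm [-0.37  0.92 -6.  ] rot err deg [ 0.03 -0.23 -0.08] Fn 6.77 F [-4.9 -1.8  5.6] t 15.3 open 0.0088
x,y,h mm [-0.34  0.94 -5.94] rot err deg [ 0.03 -0.22 -0.09] Fn 7.11 F [-5.7 -2.5  5.6] t 15.6 open 0.009
3794
plate normal err deg: along x 0.006001720283105799 along y -0.1577631852445765
rect ((-11.108715057373047, 0.43747901916503906), (55.52606201171875, 55.27557373046875), 89.7659912109375) x min -0.03848627202808815 y [-0.02686818  0.02785019] under h -0.006232155548167912
```

View pics/s5.png

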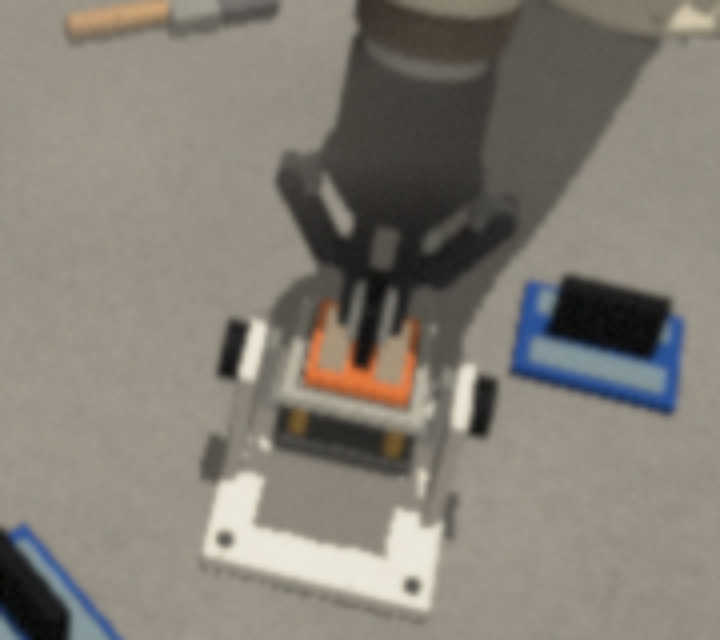

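View pics/w5.png

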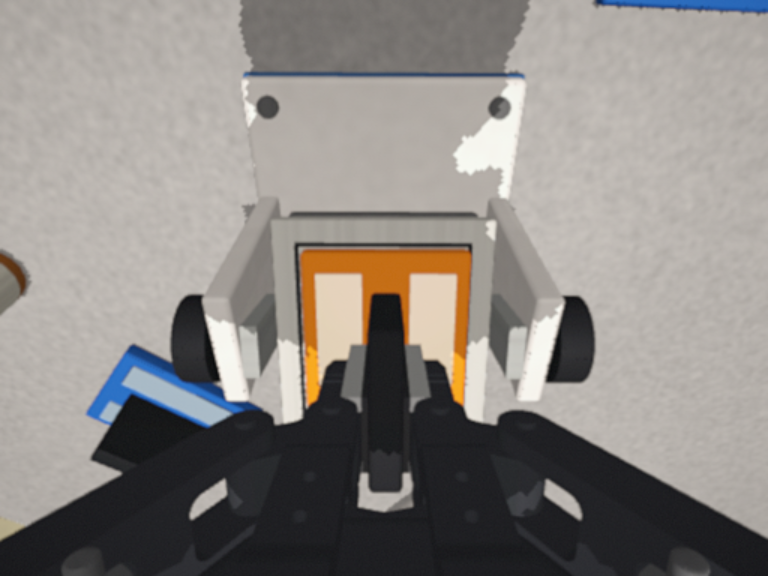

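The orange carrier sits flush inside the outline (300-470 across, upper edge at row 247). The face has sunk about 6 mm and the normal force is about 7 N, so I'll hand in.

```bash
python3 -c "
from workcell import bot;bot.job_done()"; python3 chk.py
```

```text
the job is handed in; nothing more can be done
the job is handed in; nothing more can be done
```

The job is handed in at about 16 s of robot time, with the arm still gripping and pressing the orange carrier. The interface gave no verdict.

- **Blue carrier:** I put the smallest one (measured 76 x 56 mm) in the labelled compartment and let go. The wrist camera then showed it flat, about 2 mm from the slot's centre, with yaw matching the tray.
- **Orange carrier:** I lifted it out by its fin, tilted it 16.9° to match the face, and pressed it onto the stage.
    - **Position:** it is about 1 mm off centre and inside the outline, with less than 0.3° of tilt and yaw error.
    - **Press:** the face is about 6 mm in at roughly 7 N, with the fin gripped at a 60 N setting (9 mm opening).
- **Disagreements and gaps:**
    - When I set the blue carrier down, the wrist force briefly read about 27 N, below the limits.
    - Before contact, my first plan for the orange carrier was 2–3 mm off along the slope. I corrected it from the wrist view.
    - I sent no command to move the green carrier or the bystanders, and the green one's measured position was unchanged after the blue carrier was placed. I did not check them again at the end.

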